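# Lay out the home-office desk

### The job

Lay out the desk as seen from the robot's side, where the user sits facing the keyboard. Put the silver drive on the middle of the mini PC's top, squared up with its edges, and the orange earbud case on the middle of the drive; put the white charger flat on the grey felt mat, midway between the mini PC and the black battery box; and put the mouse on the bare desk to the right of the keyboard, centred front to back on it and parallel to its short sides, leaving a gap of 3 cm. Leave all four upright and let go of, and do not disturb the mug or the potted succulent.

Things in the scene. Friction and masses are not known exactly. Their poses are not given: they have to be found in the camera images.
- mouse: Loose computer mouse, dark navy blue, black scroll wheel near its +x end. 100 long (its x) x 58 wide (its y) x 34 high; sides are upright between 9 and 15 mm above the desk and rounded above. Origin: centre of its underside; z up. About 0.1 kg. At the start its x axis is within 0.6 rad of world x, and it may lie to either side of the keyboard.
- drive: Loose portable drive, silver slab with a blue band across it. 85 (x) x 54 (y) x 14 high, flat top. Origin: centre of its underside; z up. About 0.12 kg.
- earbud_case: Loose earbud case, an orange rounded block with a thin black seam. 58 (x) x 44 (y) x 24 high, 7 mm edge rounding. Origin: centre of its underside; z up. About 0.05 kg.
- charger: Loose power adapter, white block with two short metal pins (14 mm long, they touch nothing) on its +x end. 60 (x, without pins) x 42 (y) x 30 high. Origin: centre of the block's underside; z up. About 0.11 kg.
- keyboard: Fixed small keyboard, grey with black and a few blue keys. 90 deep (x, towards +x is away from the user) x 230 wide (y, +y is the user's left) x 15 high. Origin: centre of its underside, on the desk (z = 0). Turned by up to 0.12 rad. The mouse belongs at its -y end (user's right): centre to centre 115 + 30 + 29 = 174 along the keyboard's -y.
- mini_pc: Fixed mini PC, black square box with a silver panel on its flat top. 110 x 110 x 45 high. Origin: centre of its underside, on the felt mat; the top is 45 above the origin (48 above the desk). It stands near the left or the right end of the mat.
- battery_box: Fixed back-up battery, flat all-black box with a small green display. 110 (x) x 140 (y) x 28 high. Origin: centre of its underside, on the felt mat. It stands near the other end of the mat.
- felt_mat: Fixed grey felt mat behind the keyboard, 130 (x) x 440 (y) x 3 thick. Origin: centre of its underside, on the desk; its top is 3 above. The mini PC and battery box stand on it with their centres 130 either side of the mat's centre along its y, so the mat's centre is midway between them (free gaps of 75 to the mini PC's centre-side face and 60 to the battery box's).
- mug: Loose blue mug, 76 across, 85 high, with a handle; a bystander. Origin: centre of its underside.
- succulent: Loose terracotta pot, 76 across and 60 high, with a green plant to about 110 high; a bystander. Origin: centre of its underside.

How it is judged:
By the outcome, as a careful person would: the job done as asked, in the order asked, and still so for the second after the job is handed in, with the robot touching nothing.
It also fails if it takes over 106 s, if anything falls off the work surface, if the arm or the gripper's body presses on something with over 40 N, if the wrist force passes 120 N, or if a joint passes its speed limit or range.

### The arm

A 6-joint arm with a two-finger parallel gripper is mounted at the origin on the work surface. World frame = base frame: x ahead of the robot, y to its left, z up, the work surface at z = 0. Lengths are in m, angles in degrees, forces in N, time in s.
With the tool pointing down it reaches from about 0.375 to 0.9 m from the base axis. Payload 3.1 kg.
Tool frame: the origin (TCP) lies on the centre line of the jaws, within the pads' length; the fingertips stand 25 mm ahead of it and the grasp point (between the pads) lies 6 mm ahead of it; z points along the fingers, y is the line along which they close (so a half turn about z gives the same grasp; the last joint's range is limited). The gripper opens to 87 mm and grips with 3 to 60 N. Pads are 19 mm wide; open, the fingers measure 117 mm over their backs; the gripper's body (75 mm by 190 mm) begins 51 mm behind the grasp point.
Start: joints at [-76.003, 30.224, 82.088, -0, 67.689, -10.227], TCP at [0.256, -0.57, 0.248] pointing down, gripper open.
Joint ranges: [-176.69, 176.69], [-43.24, 126.21], [12.49, 139.97], [-82, 262], [0, 151.66], [-163.58, 163.58]. Speed limits (degrees/s): [159.86, 159.86, 180, 180, 180, 180].

### API

Orientations are given as a 3x3 rotation matrix whose columns are the frame's x, y, z axes.
In Python, from rig import bot, cams, models gives the robot as it stands. The module is installed in compiled form; this text tells all that it offers.
- The arm moves only by the shell command python3 -m handwheel 'ROWS' [OPENING]. ROWS is JSON, a list of rows, each a list of 6 numbers: the shift along the world's x, y, z each as a share of 1 m, from -1 to 1, then the turn, a rotation vector about the world's x, y, z each as a share of 2 rad, from -1 to 1. In form: [[dx, dy, dz, wx, wy, wz], ...]. A call has exactly 8 rows; each row is the pose to reach, as a shift and turn from the pose commanded when the call began; what a row does not reach only later rows make up. A row lasts 1/12 s, in which the tool goes at most 41.7 mm and 7.16 degrees, less where a joint would pass 70% of its speed; a pose out of reach is approached as far as the arm can. A call with a number of a shift or a turn outside -1 to 1 is refused whole. A call with a gripper value outside its range is refused whole. OPENING is the opening, from -1 (shut) to 1 (fully open), so that 0 is half open, set as the call begins (- or left out, the last holds). The fingers move at their own pace and stop on an object; the grip force is fixed at half the most. Time passes only in rows, so rows that repeat a pose let the fingers close, or fill a call up. It gives the time, the measured TCP pose, the force, the opening and the grip force at its end, in the units of the state.
- bot.read_state(): the state, without advancing time (a new reading comes with each control period).
- cams.capture(name): name is "scene" or "top"; returns (picture, depth): 480x640x3 uint8, blue, green, red; 480x640 float32, m along the optical axis (not along the pixel's ray), 0 where there is no reading.
- cams.calibration(name): a dict with "mtx" (3x3 intrinsics, pixels), "dist_coeffs" ([k1, k2, p1, p2, k3] as OpenCV has them; the pictures are not rectified), "R" (3x3) and "t" (3): a world point X has camera coordinates R X + t. Camera axes: x right, y down, z forward; pixel columns grow to the right and rows downward; lengths in m; the calibration is good to about 2 mm. A picture is of the moment at which its call begins. calibration takes no time and is no camera call.
- bot.hand_in(): hands the job in; it is judged then, once.
Trained networks look in the newest picture that a camera, given by its name, has taken for a name from the list of things; names that differ only in an ending like _2 or _b are one class to them, and where a whole thing is asked for, a point or a joint stands for the part that bears it (a point fixed in the world has none). Each returns a list of dicts, best first, with "conf" (0 to 1); they miss things now and then, are a little off and sometimes report something else, mostly with a low value. They report only what shows in the picture. A call takes as long as a camera call.
- models.spot_in(query, camera): "position" ([column, row] in pixels, amid what is visible of it).
- models.tip_of(query, camera): "position" ([column, row] in pixels: a listed point, or the origin of a listed thing).
The state is a dict: "time_s": time; "joint_positions": joint angles; "qvel": joint speeds; "tau": joint torques, N m; "position": TCP position; "tcp_rot": TCP orientation; "force": force on the tool from outside, world axes, zero at the start; "moment": the same for the moment, N m; "opening": opening from 0.0 (shut) to 1.0 (fully open); "grasp_force": force on a finger pad.
Only numpy, scipy, OpenCV 4.12 (cv2) and the standard library are available. Lean on these libraries where they do the work, as an engineer would, in place of code of your own. Each camera call takes 0.05 s, during which the arm holds its last target. There are 200 camera calls.

## Working session

There is one attempt and no reset: what is moved stays moved. The work goes in short steps, Python scripts to look and compute and a shell command to move; the robot and the scene stay as the last step left them, time stands still between calls to the robot, and variables do not carry over. Pictures are saved under pics/ and viewed, at most 14 in all, crops included, and the job is handed in when it is done.

```bash
mkdir -p pics; ls
python3 - <<'E'
from rig import bot,cams,models
import cv2,numpy as np
for c in ("scene","top"):
    p,d=cams.capture(c); cv2.imwrite(f"pics/{c}0.png",p); np.save(f"{c}0.npy",d)
    k=cams.calibration(c); print(c,np.round(k['mtx'],1).tolist(),np.round(k['dist_coeffs'],3),np.round(-k['R'].T@k['t'],3))
    for n in "mouse drive earbud_case charger keyboard mini_pc battery_box felt_mat mug succulent".split():
        r=models.tip_of(n,c); print(n,[(np.round(q['position']).tolist(),round(q['conf'],2)) for q in r[:2]])
print(bot.read_state()['time_s'])
E
```

```text
pics
scene [[477.8, 0.0, 318.6], [0.0, 477.8, 243.6], [0.0, 0.0, 1.0]] [-0.127  0.     0.     0.     0.   ] [ 1.171 -0.248  1.042]
mouse [([187.0, 254.0], 0.95)]
drive [([413.0, 188.0], 0.91)]
earbud_case [([182.0, 299.0], 0.71)]
charger [([446.0, 222.0], 0.85)]
keyboard [([308.0, 232.0], 0.8), ([199.0, 356.0], 0.46)]
mini_pc [([293.0, 308.0], 0.8)]
battery_box [([386.0, 273.0], 0.62)]
felt_mat [([341.0, 289.0], 0.76)]
mug [([473.0, 266.0], 0.57)]
succulent [([202.0, 357.0], 0.56)]
top [[483.5, 0.0, 325.1], [0.0, 483.5, 244.6], [0.0, 0.0, 1.0]] [-0.103  0.     0.     0.     0.   ] [ 0.495 -0.011  1.089]
mouse [([460.0, 305.0], 0.86), ([310.0, 194.0], 0.21)]
drive [([170.0, 312.0], 0.58)]
earbud_case [([478.0, 247.0], 0.84), ([159.0, 235.0], 0.6)]
charger [([158.0, 234.0], 0.96)]
keyboard [([326.0, 282.0], 0.56)]
mini_pc [([370.0, 194.0], 0.58)]
battery_box [([253.0, 202.0], 0.65), ([313.0, 194.0], 0.41)]
felt_mat [([312.0, 193.0], 0.67)]
mug [([159.0, 172.0], 0.97)]
succulent [([473.0, 179.0], 0.89)]
1.1
```

View pics/top0.png

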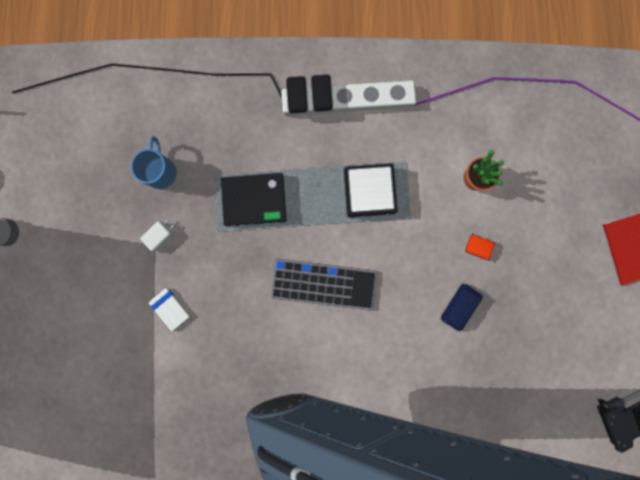

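View pics/scene0.png

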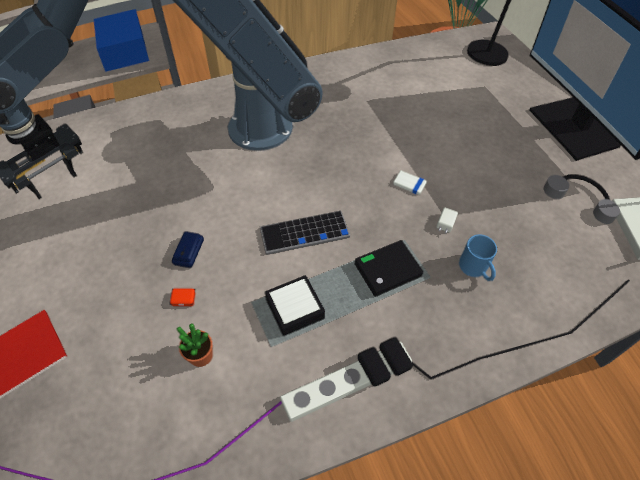

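The top view, with up = +x and left = +y, shows:

| Item | Pixel position |
|---|---|
| Mug | (153,165) |
| Charger | (156,236) |
| Drive | (170,310) |
| Battery box | (253,200) |
| Mini PC | (370,190) |
| Keyboard | (325,285) |
| Succulent | (485,173) |
| Earbud case | (481,247) |
| Mouse | (461,307) |

The scene view agrees with this layout. Next I'll measure positions from colour and depth.

```bash
cat > h.py <<'E'
import cv2,numpy as np
from rig import bot,cams,models
def world(c,uv,z=None,d=None):
    """pixels -> world, on plane z or with depth d"""
    k=cams.calibration(c); R=np.array(k['R']);t=np.array(k['t'])
    n=cv2.undistortPoints(np.float64(uv).reshape(-1,1,2),np.array(k['mtx']),np.array(k['dist_coeffs'])).reshape(-1,2)
    r=np.c_[n,np.ones(len(n))]; C=-R.T@t
    if d is not None: return (r*np.asarray(d)[:,None]-t)@R
    w=r@R; return C+w*((z-C[2])/w[:,2])[:,None]
def cloud(c,d):
    v,u=np.mgrid[:480,:640]; W=world(c,np.c_[u.ravel(),v.ravel()],d=d.ravel())
    W[d.ravel()==0]=np.nan
    return W.reshape(480,640,3)
def rect(c,mask,z,label=""):
    """largest blob of mask: rect of it on the plane z: centre, sides, yaw of the long side"""
    n,l,s,_=cv2.connectedComponentsWithStats(mask.astype(np.uint8)); 
    if n<2: print(label,"none"); return
    i=1+np.argmax(s[1:,4]); m=(l==i).astype(np.uint8)
    m4=cv2.resize(m*255,None,fx=4,fy=4,interpolation=cv2.INTER_CUBIC); m4=cv2.GaussianBlur(m4,(0,0),3)
    ct=max(cv2.findContours((m4>127).astype(np.uint8),0,1)[0],key=cv2.contourArea).reshape(-1,2)
    P=world(c,(ct+.5)/4-.5,z)[:,:2]
    (x,y),(a,b),th=cv2.minAreaRect((P*1000).astype(np.float32))
    if a<b: a,b,th=b,a,th+90
    th=(th+90)%180-90
    mo=cv2.moments((P*1000).astype(np.float32)); 
    print(c,label,"n",s[i,4],"rect",np.round([x,y],1),"sides",np.round([a,b],1),"yaw",round(th,1),"centroid",np.round([mo['m10']/mo['m00'],mo['m01']/mo['m00']],1))
E
cat > m.py <<'E'
from h import *
import sys
tag=sys.argv[1]
H={'mouse':(lambda h,s,v:(h>105)&(h<130)&(s>100),.012),'earbud_case':(lambda h,s,v:(h<15)&(s>170),.02),
'drive':(lambda h,s,v:None,.014),'charger':(lambda h,s,v:None,.03)}
for c in ("top","scene"):
    p=cv2.imread(f"pics/{c}{tag}.png"); d=np.load(f"{c}{tag}.npy"); W=cloud(c,d)
    hsv=cv2.cvtColor(p,cv2.COLOR_BGR2HSV).astype(int); h,s,v=hsv[...,0],hsv[...,1],hsv[...,2]
    X,Y,Z=W[...,0],W[...,1],W[...,2]
    desk=(X>.3)&(X<.75)&(abs(Y)<.5)
    print("desk z",np.nanmedian(Z[desk]),np.nanstd(Z[desk&(abs(Z)<.008)]))
    rect(c,desk&H['mouse'][0](h,s,v),.012,'mouse'); rect(c,desk&H['earbud_case'][0](h,s,v),.02 if c=='top' else .012,'case')
    for n,z in (('drive',.014),('charger',.03),('mini_pc',.048),('battery_box',.031),('keyboard',.015)):
        q=models.tip_of(n,c)
        if not q: print(n,'?');continue
        u,w=np.round(q[0]['position']).astype(int)
        B=world(c,[[u,w]],z)[0]; near=np.hypot(X-B[0],Y-B[1])<(.075 if n in('drive','charger') else .16)
        zz=Z[w-2:w+3,u-2:u+3]
        rect(c,near&(abs(Z-z)<min(.006,z*.45)),z,n); print('   net',np.round(B*1000),'z',np.round(np.nanmedian(zz)*1000,1))
E
python3 m.py 0; python3 -c "
from rig import bot; s=bot.read_state(); print(s['tcp_rot'],s['time_s'],s['force'],s['opening'])"
```

```text
desk z 0.0006776975739016374 0.002212096342965754
top mouse n 943 rect [ 398.4 -316.8] sides [94.3 53.9] yaw -32.9 centroid [ 398.3 -316.7]
top case n 443 rect [ 533.2 -356. ] sides [57.3 42. ] yaw 69.8 centroid [ 533.3 -356. ]
top drive n 900 rect [387. 340.] sides [87.1 57.2] yaw 40.8 centroid [387.  339.9]
   net [381. 336.  14.] z 13.0
top charger n 488 rect [551.3 368.2] sides [61.3 43.6] yaw -46.9 centroid [551.7 368.7]
   net [555. 362.  30.] z 29.6
top mini_pc n 2472 rect [ 656.1 -107.5] sides [112.  109.5] yaw 4.6 centroid [ 656.  -107.4]
   net [ 645. -106.   48.] z 48.1
top battery_box n 3111 rect [634.9 150.5] sides [142.3 111.8] yaw -85.3 centroid [634.7 150.1]
   net [627. 150.  31.] z 30.2
top keyboard n 3920 rect [447.5  -8.5] sides [229.8  91. ] yaw 83.4 centroid [447.8  -8.2]
   net [452. -13.  15.] z 14.0
desk z -0.000691289029795277 0.0023378141020775132
scene mouse n 698 rect [ 397.8 -317.5] sides [105.2  60.8] yaw -33.0 centroid [ 398.2 -317.7]
scene case n 382 rect [ 534.9 -359.6] sides [60.5 46.8] yaw 70.0 centroid [ 534.3 -359.3]
scene drive n 373 rect [391.4 336. ] sides [85.7 57.4] yaw 41.7 centroid [391.2 336.5]
   net [418. 334.  14.] z 13.5
scene charger n 263 rect [555.2 365.5] sides [64.2 42.9] yaw -45.2 centroid [554.8 366.2]
   net [569. 353.  30.] z 27.8
scene mini_pc n 1920 rect [ 660.4 -110.7] sides [112.  110.9] yaw 4.6 centroid [ 659.8 -110.7]
   net [ 676. -118.   48.] z 46.4
scene battery_box n 2011 rect [639.  147.8] sides [141.5 112. ] yaw -85.2 centroid [638.5 148.1]
   net [658. 131.  31.] z 29.1
scene keyboard n 2051 rect [452.9 -11. ] sides [229.2  92.5] yaw 83.5 centroid [451.9  -9.8]
   net [460.  -3.  15.] z 13.3
[[ 9.11933809e-01  4.10337334e-01  2.73850747e-05]
 [ 4.10337334e-01 -9.11933809e-01  5.62808984e-06]
 [ 2.72827908e-05  6.10467311e-06 -1.00000000e+00]] 1.6 [-0.3551135   0.138416   -1.13571957] 1.000117064743701
```

```bash
R="python3 -m handwheel"
python3 -m handwheel '[[0.15,0.29,-0.03,0,0,0.149],[0.15,0.29,-0.03,0,0,0.149],[0.15,0.29,-0.03,0,0,0.149],[0.15,0.29,-0.03,0,0,0.149],[0.15,0.29,-0.03,0,0,0.149],[0.15,0.29,-0.03,0,0,0.149],[0.15,0.29,-0.03,0,0,0.149],[0.15,0.29,-0.03,0,0,0.149]]' 1
python3 -m handwheel '[[0.05,0.32,0,0,0,0],[0.05,0.32,0,0,0,0],[0.05,0.32,0,0,0,0],[0.05,0.32,0,0,0,0],[0.05,0.32,0,0,0,0],[0.05,0.32,0,0,0,0],[0.05,0.32,0,0,0,0],[0.05,0.32,0,0,0,0]]'
python3 -c "
from h import *
for c in ('top','scene'):
    p,d=cams.capture(c); W=cloud(c,d)
    m=(W[...,2]>.03)&(W[...,0]>.6)&(W[...,0]<.85)&(W[...,1]<-.25)&(W[...,1]>-.5)
    print(c,np.nanmin(W[m],0),np.nanmax(W[m],0))
"
```

```text
time_s: 2.27
position: [0.4071, -0.2775, 0.2176]
tcp_rot: [[0.751, 0.66, 0.0], [0.66, -0.751, 0.0], [0.0, -0.0, -1.0]]
force: [1.3, 0.0, -0.3]
opening: 0.997
grasp_force: 0.0
time_s: 2.93
position: [0.4564, 0.0429, 0.2179]
tcp_rot: [[0.751, 0.661, 0.001], [0.661, -0.751, 0.0], [0.001, 0.0, -1.0]]
force: [0.5, 0.2, 0.1]
opening: 0.999
grasp_force: 0.0
top [ 0.65477489 -0.38735174  0.03015611] [ 0.73176337 -0.31415858  0.11342511]
scene [ 0.65659182 -0.38927579  0.03019902] [ 0.73404709 -0.31687627  0.11268221]
```

```bash
python3 -m handwheel '[[-0.067,0.298,-0.11,0,0,0],[-0.067,0.298,-0.11,0,0,0],[-0.067,0.298,-0.11,0,0,0],[-0.067,0.298,-0.11,0,0,0],[-0.067,0.298,-0.11,0,0,0],[-0.067,0.298,-0.11,0,0,0],[-0.067,0.298,-0.11,0,0,0],[-0.067,0.298,-0.11,0,0,0]]'
python3 -c "
from h import *
print(bot.read_state()['position'])
p,d=cams.capture('top'); q,d=cams.capture('scene')
cv2.imwrite('pics/a.png',np.hstack([cv2.resize(p[220:400,100:240],None,fx=2.8,fy=2.8),cv2.resize(q[100:280,350:490],None,fx=2.8,fy=2.8)]))"
```

```text
time_s: 3.7
position: [0.3892, 0.3398, 0.1066]
tcp_rot: [[0.751, 0.66, 0.0], [0.66, -0.751, 0.0], [0.0, 0.0, -1.0]]
force: [1.2, -0.8, 0.5]
opening: 1.003
grasp_force: 0.0
[0.38920234 0.33980237 0.10661972]
```

View pics/a.png

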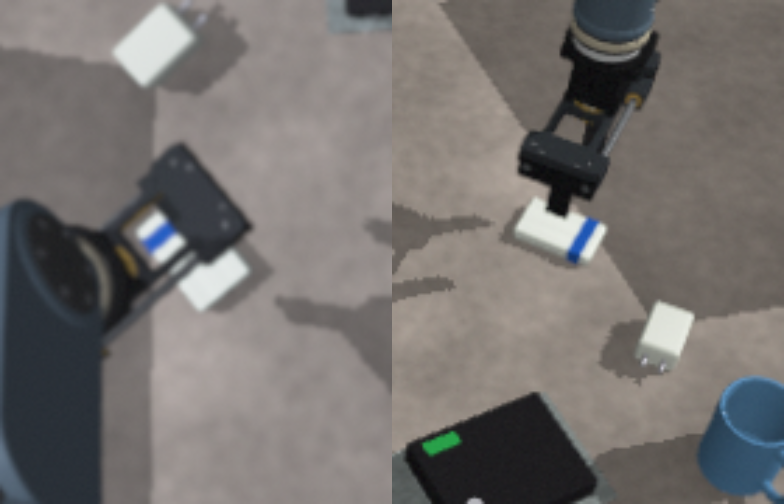

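The gripper sits over the drive and is square to it. The charger's pins point towards the mat. Next: descend, grip and lift.

```bash
python3 -m handwheel '[[0,0,-0.03,0,0,0],[0,0,-0.06,0,0,0],[0,0,-0.08,0,0,0],[0,0,-0.08,0,0,0],[0,0,-0.08,0,0,0],[0,0,-0.08,0,0,0],[0,0,-0.08,0,0,0],[0,0,-0.08,0,0,0]]'
python3 -m handwheel '[[0,0,0,0,0,0],[0,0,0,0,0,0],[0,0,0,0,0,0],[0,0,0,0,0,0],[0,0,0,0,0,0],[0,0,0,0,0,0],[0,0,0,0,0,0],[0,0,0,0,0,0]]' -1
```

```text
time_s: 4.47
position: [0.39, 0.3376, 0.028]
tcp_rot: [[0.752, 0.659, 0.001], [0.659, -0.752, 0.0], [0.001, 0.0, -1.0]]
force: [-0.3, -0.9, 0.1]
opening: 1.002
grasp_force: 0.0
time_s: 5.13
position: [0.3892, 0.3381, 0.0276]
tcp_rot: [[0.751, 0.66, -0.0], [0.66, -0.751, 0.0], [-0.0, -0.0, -1.0]]
force: [-2.2, 1.2, 1.3]
opening: 0.619
grasp_force: 30.0
```

```bash
python3 -m handwheel '[[0,0,0.04,0,0,0],[0,0,0.08,0,0,0],[0.125,-0.207,0.12,0,0,-0.16],[0.125,-0.207,0.12,0,0,-0.16],[0.125,-0.207,0.12,0,0,-0.16],[0.125,-0.207,0.12,0,0,-0.16],[0.125,-0.207,0.12,0,0,-0.16],[0.125,-0.207,0.12,0,0,-0.16]]'
python3 -m handwheel '[[0.144,-0.24,0,0,0,-0.16],[0.144,-0.24,0,0,0,-0.16],[0.144,-0.24,0,0,0,-0.16],[0.144,-0.24,0,0,0,-0.16],[0.144,-0.24,0,0,0,-0.16],[0.144,-0.24,0,0,0,-0.16],[0.144,-0.24,0,0,0,-0.16],[0.144,-0.24,0,0,0,-0.16]]'
python3 -m handwheel '[[0,0,-0.03,0,0,0],[0,0,-0.042,0,0,0],[0,0,-0.042,0,0,0],[0,0,-0.042,0,0,0],[0,0,-0.042,0,0,0],[0,0,-0.042,0,0,0],[0,0,-0.042,0,0,0],[0,0,-0.042,0,0,0]]'
python3 -c "
from h import *
s=bot.read_state();print(s['position'])
p,d=cams.capture('top'); q,e=cams.capture('scene')
cv2.imwrite('pics/top1.png',p);cv2.imwrite('pics/scene1.png',q);np.save('top1.npy',d);np.save('scene1.npy',e)
cv2.imwrite('pics/b.png',np.hstack([cv2.resize(p[130:270,300:440],None,fx=2.8,fy=2.8),cv2.resize(q[210:350,240:380],None,fx=2.8,fy=2.8)]))"
```

```text
time_s: 5.8
position: [0.5155, 0.1287, 0.1479]
tcp_rot: [[0.921, 0.39, 0.001], [0.39, -0.921, -0.0], [0.0, 0.001, -1.0]]
force: [0.9, 0.0, -1.7]
opening: 0.617
grasp_force: 30.0
time_s: 6.47
position: [0.6623, -0.1161, 0.1475]
tcp_rot: [[0.997, 0.075, 0.006], [0.075, -0.997, -0.005], [0.006, 0.005, -1.0]]
force: [1.1, -0.4, -0.5]
opening: 0.614
grasp_force: 30.0
time_s: 7.13
position: [0.659, -0.1088, 0.1067]
tcp_rot: [[0.997, 0.081, 0.002], [0.081, -0.997, -0.001], [0.002, 0.001, -1.0]]
force: [0.8, -0.5, -1.3]
opening: 0.613
grasp_force: 30.0
[ 0.65903447 -0.10877401  0.10667571]
```

View pics/b.png

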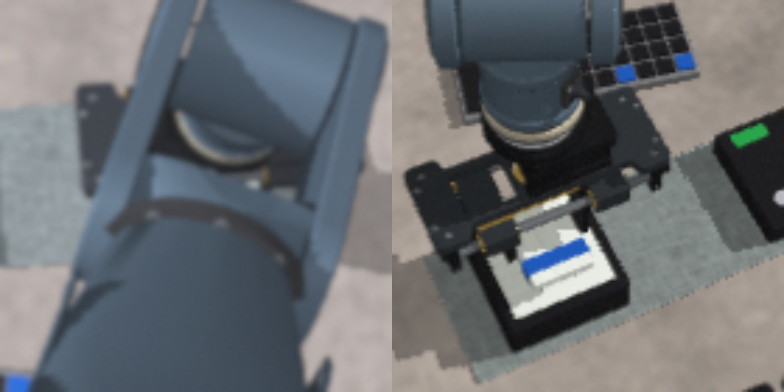

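The scene crop shows the drive held above the mini PC's panel and square to it. The top view is hidden by the arm. Next: lower, release, lift, move aside towards the case and measure.

```bash
python3 -m handwheel '[[0,0,-0.015,0,0,0],[0,0,-0.025,0,0,0],[0,0,-0.03,0,0,0],[0,0,-0.03,0,0,0],[0,0,-0.03,0,0,0],[0,0,-0.03,0,0,0],[0,0,-0.03,0,0,0],[0,0,-0.03,0,0,0]]'
python3 -m handwheel '[[0,0,0,0,0,0],[0,0,0,0,0,0],[0,0,0,0,0,0],[0,0,0,0,0,0],[0,0,0.03,0,0,0],[0,0,0.06,0,0,0],[0,0,0.09,0,0,0],[0,0,0.11,0,0,0]]' 1
python3 -m handwheel '[[-0.124,-0.248,0,0,0,-0.21],[-0.124,-0.248,0,0,0,-0.21],[-0.124,-0.248,0,0,0,-0.21],[-0.124,-0.248,0,0,0,-0.21],[-0.124,-0.248,0,0,0,-0.21],[-0.124,-0.248,0,0,0,-0.21],[-0.124,-0.248,0,0,0,-0.21],[-0.124,-0.248,0,0,0,-0.21]]'
cat > chk.py <<'E'
from h import *
import sys
tag=sys.argv[1]
for c in ("top","scene"):
    p,d=cams.capture(c); cv2.imwrite(f"pics/{c}{tag}.png",p); np.save(f"{c}{tag}.npy",d); W=cloud(c,d)
    X,Y,Z=W[...,0],W[...,1],W[...,2]
    h,s,v=np.moveaxis(cv2.cvtColor(p,cv2.COLOR_BGR2HSV).astype(int),2,0)
    for n,(x,y),z,r in (('drive on pc',(.658,-.109),.062,.06),('pc',(.658,-.109),.048,.085),('charger',(.5475,.020),.033,.05) if 0 else ('mat charger',(.6475,.02),.033,.045),('case top',(.658,-.109),.086,.05)):
        rect(c,(np.hypot(X-x,Y-y)<r)&(abs(Z-z)<.0055) if n!='pc' else (np.hypot(X-x,Y-y)<r)&(Z>.035)&(Z<.075),z,n)
    D=(X>.3)&(X<.75)&(abs(Y)<.5)
    rect(c,D&(h>105)&(h<130)&(s>100)&(Y<-.13),.012,'mouse'); rect(c,D&(h<15)&(s>170),.02 if tag<'3' else .078,'case')
E
python3 chk.py 2
```

```text
time_s: 7.9
position: [0.6583, -0.1089, 0.0754]
tcp_rot: [[0.997, 0.081, -0.0], [0.081, -0.997, 0.0], [-0.0, -0.0, -1.0]]
force: [-1.1, 0.2, -1.3]
opening: 0.616
grasp_force: 30.0
time_s: 8.57
position: [0.6596, -0.1093, 0.1886]
tcp_rot: [[0.997, 0.081, 0.004], [0.081, -0.997, -0.001], [0.004, 0.002, -1.0]]
force: [0.5, -0.4, 0.4]
opening: 0.994
grasp_force: 0.0
time_s: 9.23
position: [0.5321, -0.3631, 0.1859]
tcp_rot: [[0.941, -0.339, 0.0], [-0.339, -0.941, -0.004], [0.002, 0.003, -1.0]]
force: [1.0, 0.0, 0.3]
opening: 1.001
grasp_force: 0.0
top drive on pc n 960 rect [ 658.1 -107.4] sides [86.6 54.5] yaw 4.4 centroid [ 658.2 -107.9]
top pc n 2506 rect [ 655.8 -107.4] sides [112.6 109.8] yaw 4.7 centroid [ 655.7 -107.2]
mat charger none
case top none
top mouse n 942 rect [ 397.6 -316.3] sides [96.2 53.8] yaw -32.6 centroid [ 398.3 -316.8]
top case n 181 rect [ 524.9 -347.6] sides [62.5 31.7] yaw 44.1 centroid [ 524.9 -348.1]
scene drive on pc n 731 rect [ 660.9 -110.4] sides [86.2 55.8] yaw 3.7 centroid [ 661.4 -110.8]
scene pc n 2024 rect [ 662. -111.] sides [115.3 111.7] yaw 4.6 centroid [ 661.2 -111. ]
mat charger none
case top none
scene mouse n 64 rect [ 428.7 -351.2] sides [38.9 18.5] yaw 34.9 centroid [ 427.2 -351.8]
scene case n 383 rect [ 539.8 -358.8] sides [60.  46.5] yaw 70.0 centroid [ 539.3 -358.4]
```

```bash
python3 -m handwheel '[[0,0,0,0,0,0],[0,0,-0.04,0,0,0],[0,0,-0.08,0,0,0],[0,0,-0.12,0,0,0],[0,0,-0.14,0,0,0],[0,0,-0.158,0,0,0],[0,0,-0.158,0,0,0],[0,0,-0.158,0,0,0]]'
python3 -m handwheel '[[0,0,0,0,0,0],[0,0,0,0,0,0],[0,0,0,0,0,0],[0,0,0,0,0,0],[0,0,0,0,0,0],[0,0,0,0,0,0],[0,0,0,0,0,0],[0,0,0,0,0,0]]' -1
```

```text
time_s: 10.0
position: [0.5356, -0.3549, 0.0273]
tcp_rot: [[0.944, -0.33, -0.0], [-0.33, -0.944, 0.001], [-0.0, -0.0, -1.0]]
force: [0.8, 0.5, 0.2]
opening: 1.0
grasp_force: 0.0
time_s: 10.67
position: [0.5345, -0.357, 0.0277]
tcp_rot: [[0.943, -0.333, 0.0], [-0.333, -0.943, -0.0], [0.0, -0.0, -1.0]]
force: [-0.2, -0.1, 1.3]
opening: 0.663
grasp_force: 30.1
```

```bash
python3 -m handwheel '[[0,0,0.04,0,0,0],[0,0,0.08,0,0,0],[0,0,0.12,0,0,0.06],[0.07,0.14,0.12,0,0,0.4],[0.07,0.14,0.12,0,0,0.4],[0.07,0.14,0.12,0,0,0.4],[0.07,0.14,0.12,0,0,0.4],[0.07,0.14,0.12,0,0,0.4]]'
python3 -m handwheel '[[0.055,0.108,0,0,0,0.496],[0.055,0.108,0,0,0,0.496],[0.055,0.108,0,0,0,0.496],[0.055,0.108,0,0,0,0.496],[0.055,0.108,0,0,0,0.496],[0.055,0.108,0,0,0,0.496],[0.055,0.108,0,0,0,0.496],[0.055,0.108,0,0,0,0.496]]'
python3 -c "
from rig import bot;import numpy as np
R=np.array(bot.read_state()['tcp_rot']);print(np.degrees(np.arctan2(R[1,0],R[0,0])))"
```

```text
time_s: 11.33
position: [0.6062, -0.2106, 0.1476]
tcp_rot: [[0.914, 0.405, 0.0], [0.405, -0.914, 0.003], [0.001, -0.003, -1.0]]
force: [-0.9, 0.3, -0.3]
opening: 0.663
grasp_force: 30.1
time_s: 12.0
position: [0.6591, -0.1087, 0.1472]
tcp_rot: [[0.166, 0.986, -0.001], [0.986, -0.166, 0.0], [0.0, -0.001, -1.0]]
force: [-0.6, -0.4, -0.5]
opening: 0.665
grasp_force: 30.1
80.45425662218071
```

```bash
python3 -m handwheel '[[0,0,-0.02,0,0,0.12],[0,0,-0.04,0,0,0.12],[0,0,-0.045,0,0,0.12],[0,0,-0.045,0,0,0.12],[0,0,-0.045,0,0,0.12],[0,0,-0.045,0,0,0.12],[0,0,-0.045,0,0,0.12],[0,0,-0.045,0,0,0.12]]'
python3 -c "
from h import *
R=np.array(bot.read_state()['tcp_rot']);print(np.degrees(np.arctan2(R[1,0],R[0,0])))
q,e=cams.capture('scene')
cv2.imwrite('pics/c.png',cv2.resize(q[210:350,220:400],None,fx=4,fy=4))
h,s,v=np.moveaxis(cv2.cvtColor(q,cv2.COLOR_BGR2HSV).astype(int),2,0)
rect('scene',(h<15)&(s>170)&(np.mgrid[:480,:640][1]<400)&(np.mgrid[:480,:640][1]>220)&(np.mgrid[:480,:640][0]>200),.091,'case')"
```

```text
time_s: 12.67
position: [0.6601, -0.1092, 0.1037]
tcp_rot: [[-0.066, 0.998, 0.002], [0.998, 0.066, -0.001], [-0.001, 0.002, -1.0]]
force: [0.5, 0.1, -0.7]
opening: 0.661
grasp_force: 30.1
93.79879705096852
scene case n 68 rect [ 641.9 -101.5] sides [22.3 19.4] yaw -89.3 centroid [ 641.9 -101.8]
```

View pics/c.png

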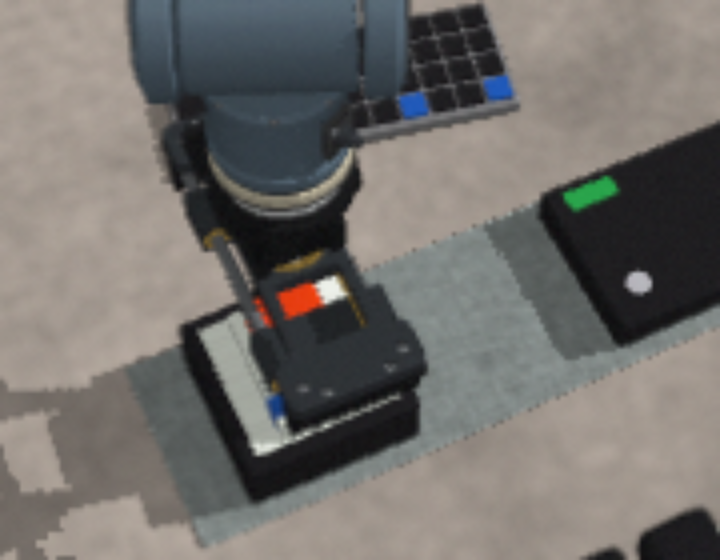

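```bash
python3 -m handwheel '[[0,0,-0.008,0,0,0.003],[0,0,-0.0125,0,0,0.003],[0,0,-0.0125,0,0,0.003],[0,0,-0.0125,0,0,0.003],[0,0,-0.0125,0,0,0.003],[0,0,-0.0125,0,0,0.003],[0,0,-0.0125,0,0,0.003],[0,0,-0.0125,0,0,0.003]]'
python3 -m handwheel '[[0,0,0,0,0,0],[0,0,0,0,0,0],[0,0,0,0,0,0],[0,0,0,0,0,0],[0,0,0.03,0,0,0],[0,0,0.06,0,0,0],[0,0,0.09,0,0,0],[0,0,0.11,0,0,0]]' 1
python3 -m handwheel '[[-0.053,0.238,0,0,0,0.17],[-0.053,0.238,0,0,0,0.17],[-0.053,0.238,0,0,0,0.17],[-0.053,0.238,0,0,0,0.17],[-0.053,0.238,0,0,0,0.17],[-0.053,0.238,0,0,0,0.17],[-0.053,0.238,0,0,0,0.17],[-0.053,0.238,0,0,0,0.17]]'
python3 chk.py 3
python3 - <<'E'
from h import *
s=bot.read_state();R=s['tcp_rot'];print(s['position'],np.degrees(np.arctan2(R[1][0],R[0][0])))
p=cv2.imread('pics/top0.png');d=np.load('top0.npy')
for c in('top','scene'):
    W=cloud(c,np.load(c+'0.npy')); m=(W[...,2]>.05)&(W[...,2]<.1)&(W[...,0]>.58)&(W[...,0]<.85)&(W[...,1]>.28)&(W[...,1]<.5)
    P=W[m]; print(c,P.min(0),P.max(0), 'toward charger corner min x where y>.38:',P[P[:,1]>.37][:,0].min())
E
```

```text
time_s: 13.38
position: [0.6594, -0.1089, 0.0899]
tcp_rot: [[-0.073, 0.997, -0.0], [0.997, 0.073, 0.0], [0.0, -0.0, -1.0]]
force: [-0.5, 0.2, -1.3]
opening: 0.663
grasp_force: 30.0
time_s: 14.05
position: [0.6605, -0.1092, 0.2031]
tcp_rot: [[-0.073, 0.997, 0.004], [0.997, 0.073, -0.001], [-0.001, 0.003, -1.0]]
force: [1.0, -0.4, 1.1]
opening: 0.993
grasp_force: 0.0
time_s: 14.72
position: [0.6057, 0.1313, 0.2002]
tcp_rot: [[-0.405, 0.914, 0.0], [0.914, 0.405, -0.0], [-0.0, -0.0, -1.0]]
force: [-0.2, -1.1, -1.2]
opening: 1.001
grasp_force: 0.0
top drive on pc n 374 rect [ 657.9 -108. ] sides [87.1 53.9] yaw 4.3 centroid [ 651.5 -103.8]
top pc n 1931 rect [ 655.9 -107.4] sides [112.3 109.8] yaw 4.7 centroid [ 655.9 -107.2]
mat charger none
top case top n 502 rect [ 658.5 -107. ] sides [57.6 42.3] yaw 4.7 centroid [ 658.6 -107.6]
top mouse n 936 rect [ 398.1 -316.7] sides [93.7 53.9] yaw -32.9 centroid [ 398.2 -316.6]
top case n 455 rect [ 658.5 -108.7] sides [54.5 40.1] yaw 3.4 centroid [ 658.5 -108.7]
scene drive on pc n 267 rect [ 661.5 -110.9] sides [86.6 55.9] yaw 4.9 centroid [ 681.8 -115.8]
scene pc n 1584 rect [ 661.7 -111.2] sides [114.8 111.9] yaw 4.7 centroid [ 661.5 -111. ]
mat charger none
scene case top n 364 rect [ 662.4 -111.1] sides [56.4 42. ] yaw 3.5 centroid [ 662.  -111.1]
scene mouse n 696 rect [ 397.8 -317.5] sides [105.2  60.8] yaw -33.0 centroid [ 398.3 -317.7]
scene case n 430 rect [ 662.  -110.5] sides [63.  43.3] yaw 3.8 centroid [ 661.7 -110.2]
[0.60682011 0.12865693 0.20021852] 113.68186197245105
top [0.65994473 0.33148142 0.05000783] [0.76995104 0.40696312 0.08932667] toward charger corner min x where y>.38: 0.6599447338457612
scene [0.66153237 0.32787029 0.05002952] [0.77189168 0.40619062 0.08859042] toward charger corner min x where y>.38: 0.6627169454936124
```

The stack is good: the case is within 1 mm of the drive's middle and the drive about 1–2 mm from the PC's middle. The mug clears the planned grasp by about 25 mm. Next is the charger.

```bash
python3 -m handwheel '[[-0.053,0.238,-0.07,0,0,0.177],[-0.053,0.238,-0.07,0,0,0.177],[-0.053,0.238,-0.07,0,0,0.177],[-0.053,0.238,-0.07,0,0,0.177],[-0.053,0.238,-0.07,0,0,0.177],[-0.053,0.238,-0.07,0,0,0.177],[-0.053,0.238,-0.07,0,0,0.177],[-0.053,0.238,-0.07,0,0,0.177]]'
python3 -m handwheel '[[0,0,-0.02,0,0,0],[0,0,-0.05,0,0,0],[0,0,-0.08,0,0,0],[0,0,-0.102,0,0,0],[0,0,-0.102,0,0,0],[0,0,-0.102,0,0,0],[0,0,-0.102,0,0,0],[0,0,-0.102,0,0,0]]'
python3 -m handwheel '[[0,0,0,0,0,0],[0,0,0,0,0,0],[0,0,0,0,0,0],[0,0,0,0,0,0],[0,0,0,0,0,0],[0,0,0,0,0,0],[0,0,0,0,0,0],[0,0,0,0,0,0]]' -1
```

```text
time_s: 15.48
position: [0.5531, 0.3678, 0.1288]
tcp_rot: [[-0.695, 0.719, -0.001], [0.719, 0.695, -0.001], [0.0, -0.002, -1.0]]
force: [0.1, -0.3, 0.9]
opening: 0.999
grasp_force: 0.0
time_s: 16.15
position: [0.5547, 0.3656, 0.0286]
tcp_rot: [[-0.692, 0.722, 0.001], [0.722, 0.692, 0.0], [-0.0, 0.001, -1.0]]
force: [-0.4, 0.6, 0.4]
opening: 0.999
grasp_force: 0.0
time_s: 16.82
position: [0.5534, 0.3672, 0.028]
tcp_rot: [[-0.694, 0.72, 0.0], [0.72, 0.694, 0.0], [-0.0, 0.0, -1.0]]
force: [0.2, -1.3, -0.6]
opening: 0.485
grasp_force: 25.6
```

```bash
python3 -m handwheel '[[0,0,0.04,0,0,0],[0,0,0.08,0,0,0],[0,0,0.12,0,0,0],[0.05,-0.18,0.12,0,0,-0.172],[0.05,-0.18,0.12,0,0,-0.172],[0.05,-0.18,0.12,0,0,-0.172],[0.05,-0.18,0.12,0,0,-0.172],[0.05,-0.18,0.12,0,0,-0.172]]'
python3 -m handwheel '[[0.044,-0.167,0,0,0,-0.172],[0.044,-0.167,0,0,0,-0.172],[0.044,-0.167,0,0,0,-0.172],[0.044,-0.167,0,0,0,-0.172],[0.044,-0.167,-0.03,0,0,-0.172],[0.044,-0.167,-0.06,0,0,-0.172],[0.044,-0.167,-0.08,0,0,-0.172],[0.044,-0.167,-0.08,0,0,-0.172]]'
python3 -m handwheel '[[0,0,0,0,0,0],[0,0,0,0,0,0],[0,0,-0.01,0,0,0],[0,0,-0.02,0,0,0],[0,0,-0.02,0,0,0],[0,0,-0.02,0,0,0],[0,0,-0.02,0,0,0],[0,0,-0.02,0,0,0]]'
python3 -c "
from h import *
s=bot.read_state();R=s['tcp_rot'];print(s['position'],np.degrees(np.arctan2(R[1][0],R[0][0])))"
```

```text
time_s: 17.48
position: [0.6046, 0.1825, 0.1481]
tcp_rot: [[-0.408, 0.913, 0.001], [0.913, 0.408, -0.002], [-0.002, -0.0, -1.0]]
force: [0.4, 0.5, -1.8]
opening: 0.484
grasp_force: 30.0
time_s: 18.15
position: [0.6436, 0.0198, 0.0631]
tcp_rot: [[-0.078, 0.997, -0.01], [0.997, 0.078, 0.001], [0.002, -0.01, -1.0]]
force: [-0.8, 0.6, -1.5]
opening: 0.481
grasp_force: 30.0
time_s: 18.82
position: [0.6478, 0.0201, 0.0484]
tcp_rot: [[-0.079, 0.997, 0.001], [0.997, 0.079, -0.0], [-0.0, 0.001, -1.0]]
force: [0.2, 0.1, -1.1]
opening: 0.479
grasp_force: 30.0
[0.64776345 0.02008533 0.04839329] 94.5302887210558
```

```bash
python3 -m handwheel '[[0,0,-0.01,0,0,0],[0,0,-0.0165,0,0,0],[0,0,-0.0165,0,0,0],[0,0,-0.0165,0,0,0],[0,0,-0.0165,0,0,0],[0,0,-0.0165,0,0,0],[0,0,-0.0165,0,0,0],[0,0,-0.0165,0,0,0]]'
python3 -m handwheel '[[0,0,0,0,0,0],[0,0,0,0,0,0],[0,0,0,0,0,0],[0,0,0,0,0,0],[0,0,0.03,0,0,0],[0,0,0.06,0,0,0],[0,0,0.09,0,0,0],[0,0,0.12,0,0,0]]' 1
python3 -m handwheel '[[-0.17,-0.23,0.04,0,0,0.25],[-0.17,-0.23,0.04,0,0,0.25],[-0.17,-0.23,0.04,0,0,0.25],[-0.17,-0.23,0.04,0,0,0.25],[-0.17,-0.23,0.04,0,0,0.25],[-0.17,-0.23,0.04,0,0,0.25],[-0.17,-0.23,0.04,0,0,0.25],[-0.17,-0.23,0.04,0,0,0.25]]'
python3 chk.py 4 | grep -v -e 'drive' -e 'case'
python3 -c "
from h import *
s=bot.read_state();R=s['tcp_rot'];print(s['position'],np.degrees(np.arctan2(R[1][0],R[0][0])))"
```

```text
time_s: 19.48
position: [0.6474, 0.02, 0.0315]
tcp_rot: [[-0.079, 0.997, -0.0], [0.997, 0.079, 0.0], [0.0, -0.0, -1.0]]
force: [0.3, 0.2, -1.1]
opening: 0.479
grasp_force: 30.0
time_s: 20.15
position: [0.6472, 0.0201, 0.1527]
tcp_rot: [[-0.079, 0.997, -0.001], [0.997, 0.079, 0.0], [0.0, -0.001, -1.0]]
force: [0.7, -0.9, 0.3]
opening: 0.968
grasp_force: 0.0
time_s: 20.82
position: [0.4746, -0.2151, 0.1927]
tcp_rot: [[-0.543, 0.84, 0.0], [0.84, 0.542, -0.003], [-0.003, -0.002, -1.0]]
force: [0.6, 0.8, 0.3]
opening: 1.002
grasp_force: 0.0
top pc n 1941 rect [ 655.8 -107.2] sides [112.6 109.9] yaw 4.6 centroid [ 655.8 -107.1]
top mat charger n 497 rect [646.4  22.3] sides [60.7 42.4] yaw -84.9 centroid [646.3  22.4]
[ 0.47586466 -0.21339023  0.19247445] 122.8330442213727Traceback (most recent call last):
  File "chk.py", line 11, in <module>
    rect(c,D&(h>105)&(h<130)&(s>100)&(Y<-.13),.012,'mouse'); rect(c,D&(h<15)&(s>170),.02 if tag<'3' else .078,'case')
    ~~~~^^^^^^^^^^^^^^^^^^^^^^^^^^^^^^^^^^^^^^^^^^^^^^^^^^^
  File "h.py", line 20, in rect
    ct=max(cv2.findContours((m4>127).astype(np.uint8),0,1)[0],key=cv2.contourArea).reshape(-1,2)
       ~~~^^^^^^^^^^^^^^^^^^^^^^^^^^^^^^^^^^^^^^^^^^^^^^^^^^^^^^^^^^^^^^^^^^^^^^^^
ValueError: max() iterable argument is empty
```

```bash
python3 -m handwheel '[[-0.079,-0.107,-0.08,0,0,0.207],[-0.079,-0.107,-0.08,0,0,0.207],[-0.079,-0.107,-0.08,0,0,0.207],[-0.079,-0.107,-0.08,0,0,0.207],[-0.079,-0.107,-0.08,0,0,0.207],[-0.079,-0.107,-0.08,0,0,0.207],[-0.079,-0.107,-0.08,0,0,0.207],[-0.079,-0.107,-0.08,0,0,0.207]]'
python3 -m handwheel '[[0,0,-0.03,0,0,0],[0,0,-0.06,0,0,0],[0,0,-0.0835,0,0,0],[0,0,-0.0835,0,0,0],[0,0,-0.0835,0,0,0],[0,0,-0.0835,0,0,0],[0,0,-0.0835,0,0,0],[0,0,-0.0835,0,0,0]]'
python3 -m handwheel '[[0,0,0,0,0,0],[0,0,0,0,0,0],[0,0,0,0,0,0],[0,0,0,0,0,0],[0,0,0,0,0,0],[0,0,0,0,0,0],[0,0,0,0,0,0],[0,0,0,0,0,0]]' -1
```

```text
time_s: 21.53
position: [0.3996, -0.3159, 0.1121]
tcp_rot: [[-0.838, 0.545, 0.001], [0.545, 0.838, -0.0], [-0.001, 0.0, -1.0]]
force: [-0.3, -0.4, 0.5]
opening: 1.001
grasp_force: 0.0
time_s: 22.2
position: [0.3991, -0.3168, 0.0288]
tcp_rot: [[-0.838, 0.545, 0.001], [0.545, 0.838, -0.001], [-0.001, -0.0, -1.0]]
force: [0.1, -0.2, -0.2]
opening: 1.001
grasp_force: 0.0
time_s: 22.87
position: [0.3984, -0.317, 0.0281]
tcp_rot: [[-0.838, 0.546, -0.0], [0.546, 0.838, 0.0], [0.0, -0.0, -1.0]]
force: [0.5, -0.2, 0.3]
opening: 0.664
grasp_force: 30.0
```

```bash
python3 -m handwheel '[[0,0,0.03,0,0,0],[0,0,0.06,0,0,0],[0.032,0.135,0.06,0,0,0.231],[0.032,0.135,0.06,0,0,0.231],[0.032,0.135,0.06,0,0,0.231],[0.032,0.135,0.06,0,0,0.231],[0.032,0.135,0.06,0,0,0.231],[0.032,0.135,0.06,0,0,0.231]]'
python3 -m handwheel '[[0,0,-0.02,0,0,0],[0,0,-0.04,0,0,0],[0,0,-0.05,0,0,0],[0,0,-0.05,0,0,0],[0,0,-0.05,0,0,0],[0,0,-0.05,0,0,0],[0,0,-0.05,0,0,0],[0,0,-0.05,0,0,0]]'
python3 -c "
from h import *
s=bot.read_state();R=s['tcp_rot'];print(s['position'],np.degrees(np.arctan2(R[1][0],R[0][0])))"
```

```text
time_s: 23.53
position: [0.4307, -0.1813, 0.088]
tcp_rot: [[-0.993, 0.115, 0.0], [0.115, 0.993, -0.0], [-0.0, -0.0, -1.0]]
force: [0.5, 0.1, 0.0]
opening: 0.667
grasp_force: 30.0
time_s: 24.2
position: [0.4309, -0.1824, 0.0388]
tcp_rot: [[-0.993, 0.116, 0.001], [0.116, 0.993, -0.001], [-0.001, -0.001, -1.0]]
force: [0.8, 0.6, -0.7]
opening: 0.66
grasp_force: 30.0
[ 0.43085876 -0.18240731  0.03878212] 173.34196205182607
```

```bash
python3 -m handwheel '[[0,0,-0.006,0,0,0],[0,0,-0.0098,0,0,0],[0,0,-0.0098,0,0,0],[0,0,-0.0098,0,0,0],[0,0,-0.0098,0,0,0],[0,0,-0.0098,0,0,0],[0,0,-0.0098,0,0,0],[0,0,-0.0098,0,0,0]]'
python3 -m handwheel '[[0,0,0,0,0,0],[0,0,0,0,0,0],[0,0,0,0,0,0],[0,0,0,0,0,0],[0,0,0,0,0,0],[0,0,0.03,0,0,0],[0,0,0.06,0,0,0],[0,0,0.1,0,0,0]]' 0.61
python3 -m handwheel '[[-0.05,-0.28,0.1,0,0,0],[-0.05,-0.28,0.1,0,0,0],[-0.05,-0.28,0.1,0,0,0],[-0.05,-0.28,0.1,0,0,0],[-0.05,-0.28,0.1,0,0,0],[-0.05,-0.28,0.1,0,0,0],[-0.05,-0.28,0.1,0,0,0],[-0.05,-0.28,0.1,0,0,0]]'
sed -i 's/(ct=max/&/; s/if n<2:/if n<2 or s[1:,4].max()<12:/' h.py
python3 chk.py 5
python3 - <<'E'
from h import *
for c in('top','scene'):
    W=cloud(c,np.load(c+'5.npy'));X,Y,Z=np.moveaxis(W,2,0)
    rect(c,(abs(X-.45)<.075)&(abs(Y+.01)<.13)&(Z>.008)&(Z<.022),.015,'keyboard')
    W=cloud(c,np.load(c+'0.npy')); V=cloud(c,np.load(c+'5.npy'))
    for n,(x,y) in(('mug',(.7,.367)),('plant',(.693,-.351))):
        f=lambda W:np.nanmedian(W[(np.hypot(W[...,0]-x,W[...,1]-y)<.07)&(W[...,2]>.03)],0)
        print(c,n,np.round((f(V)-f(W))*1000,1))
p=cv2.imread('pics/top5.png'); q=cv2.imread('pics/scene5.png')
cv2.imwrite('pics/d.png',np.hstack([cv2.resize(p[140:360,120:510],(390,220)),cv2.resize(q[170:390,150:510],(360,220))]))
E
```

```text
time_s: 24.87
position: [0.4304, -0.1819, 0.0282]
tcp_rot: [[-0.993, 0.115, -0.0], [0.115, 0.993, 0.0], [0.0, 0.0, -1.0]]
force: [0.3, 0.1, -0.9]
opening: 0.665
grasp_force: 30.0
time_s: 25.53
position: [0.4291, -0.1811, 0.1276]
tcp_rot: [[-0.993, 0.116, -0.005], [0.116, 0.993, 0.003], [0.005, 0.003, -1.0]]
force: [1.3, -0.9, -0.1]
opening: 0.806
grasp_force: 0.0
time_s: 26.2
position: [0.3799, -0.4699, 0.2312]
tcp_rot: [[-0.993, 0.119, 0.004], [0.119, 0.993, -0.01], [-0.005, -0.01, -1.0]]
force: [0.2, -1.3, -0.2]
opening: 0.808
grasp_force: 0.0
top drive on pc n 375 rect [ 658.1 -108.1] sides [87.2 54.6] yaw 5.5 centroid [ 651.6 -103.5]
top pc n 1937 rect [ 655.9 -107.3] sides [112.5 109.8] yaw 4.6 centroid [ 655.7 -107.2]
top mat charger n 494 rect [646.4  22.4] sides [60.8 43.1] yaw -85.1 centroid [646.6  22.4]
top case top n 500 rect [ 658.4 -107.7] sides [57.6 42.5] yaw 4.4 centroid [ 658.7 -107.7]
top mouse n 943 rect [ 430.2 -181.5] sides [94.  53.7] yaw -6.1 centroid [ 430.4 -181.6]
top case n 463 rect [ 658.3 -108.7] sides [54.8 40.3] yaw 3.9 centroid [ 658.3 -108.7]
scene drive on pc n 258 rect [ 661.9 -110.6] sides [86.8 56.3] yaw 3.8 centroid [ 681.6 -116.1]
scene pc n 1574 rect [ 661.7 -111. ] sides [114.8 111.6] yaw 4.7 centroid [ 661.3 -111.1]
scene mat charger n 327 rect [650.7  19.6] sides [59.6 42.6] yaw -84.8 centroid [650.   20.3]
scene case top n 361 rect [ 662.8 -111.7] sides [57.1 43.4] yaw 2.7 centroid [ 662.2 -111.3]
scene mouse n 674 rect [ 429.9 -182.7] sides [110.   56.1] yaw -6.3 centroid [ 430.2 -182.8]
scene case n 431 rect [ 662.4 -110.5] sides [62.2 43.5] yaw 3.8 centroid [ 661.9 -110.1]
top keyboard n 4053 rect [447.7  -8.2] sides [229.9  91.2] yaw 83.4 centroid [447.7  -8. ]
top mug [-0.3 -0.2  0. ]
top plant [ 0.  -0.1  0.4]
scene keyboard n 2184 rect [453.  -11.3] sides [229.5  92.8] yaw 83.5 centroid [452.4 -10.2]
scene mug [-0.2 -0.1  0. ]
scene plant [ 0.  -0.   1.9]
```

View pics/d.png

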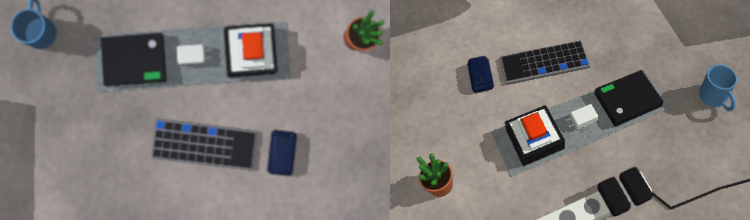

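The composite shows the case on the drive on the mini PC, the charger on the mat midway between the boxes, and the mouse right of the keyboard and parallel to its short sides. The mug and plant are where they started. All placements are within about 2–3 mm and the gripper is clear, so I'm handing in.

```bash
python3 -c "
from rig import bot; print(bot.hand_in())"
```

```text
the job is handed in; nothing more can be done
None
```

I put all four items in place in the order asked and handed the job in after about 26 s; the cameras show each within about 3 mm of its target, with the mug and succulent where they started.

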